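Release a left-hand lock screw and take out the slide bar

TASK

The steel slide bar is locked in its guide by the blue knob, which has a left-hand thread: loosen it by turning it clockwise until it comes gently up against its stop, without wrenching it there. Then draw the bar straight out of the guide by its orange post without forcing it, and lay it gently, flat with the post up, in the black tray. Leave the spray can, the tin and the two brass fittings where they stand.

Things in the scene. Friction and masses are not known exactly. Their poses are not given: they have to be found in the camera images.
- fixture: Aluminium clamping fixture fixed to the bench, base 110 x 130 x 12 mm. Origin: on the bench straight below the knob's axis; z up. A guide channel 27 mm wide runs along its y from -60 to +60 mm: floor 12 mm and rails 26 mm above the bench. The slide bar lies in it and comes out along the fixture's -y.
- guide_mouth (a point): Middle of the guide's open end at y = -60 mm of the fixture, on the channel floor. Pulling, pressing or jamming the bar against the fixture or the lock screw's point with more than 35 N is forcing it.
- bridge_top (a point): Top of the dark steel bridge (88 mm along the fixture's x, 40 mm along y; underside 27 mm, top 40 mm above the bench), on the knob's axis. The lock screw goes down through it; its 7 mm thick steel point stands in the bar's hole. The bar cannot be lifted while under the bridge.
- knob_grip (a point): Middle of the knob's blue handle, a bar 52 mm long (point x), 14 mm thick (point y), 24 mm tall (point z, up); vertical screw axis through it. 66 mm above the bench when screwed fully down (handle 54 to 78 mm). Coarse left-hand thread: clockwise seen from above loosens; the knob then rises 3.2 mm per rad. Takes 0.08 N m to turn, stays where left.
- knob: The same blue handle; origin on its axis, 66 mm below knob_grip. It sits on its spindle by a torsion spring (1.0 N m per rad, straight when unloaded), so it gives as it takes load. Twisted more than 0.3 rad out of line with the spindle, that is turned with over 0.3 N m, it is wrenched.
- spindle: Steel spindle, 11 mm across, below the handle, with a thin disc with a red mark; same origin, x and axis as the handle when unloaded. At the start 2.1 to 3.0 rad of clockwise turn remain up to a hard stop; counter-clockwise it soon bottoms too. The bar is free only in the last 0.4 rad before the stop. The stop's angle is unmarked: feel for it.
- bar: Loose steel slide bar, 24 mm (x) x 150 mm (y) x 12 mm (z), 0.17 to 0.35 kg; origin in the middle of its underside. 1.5 mm play each side in the guide. The screw's point locks it in a 9 mm square hole at y = +45 mm (1 mm play). Its tail (y = +75 mm) starts 30 mm beyond the knob's axis: drawn 55 mm along the fixture's -y it is clear of the bridge.
- bar_post (a point): On the axis of the orange grip post on the bar: post 24 mm (x) x 16 mm (y, along the bar) x 45 mm tall, standing on the bar at its y = -60 mm, from 12 to 57 mm above the bar's underside; this point is 40 mm above the bar's underside, 17 mm below the post's top.
- tray: Black open tray fixed to the bench, 230 mm (x) x 130 mm (y) x 30 mm tall, walls and floor 4 mm thick; origin at the centre of its underside. The bar, let down by hand and not dropped, fits in it lying along the tray's x. Bar and tray must not meet with more than 60 N.
- spray: Spray can, white and green, 52 mm across, 168 mm tall, origin under its centre; leave alone
- tin: Tin, dark with a red band, 76 mm across, 75 mm tall, origin under its centre; leave alone
- fitting0: Brass fitting, 28 mm across, 40 mm tall, standing, origin under its centre; leave alone
- fitting1: Brass fitting, 28 mm across, 40 mm tall, standing, origin under its centre; leave alone
Not all that is in view belongs to the job. There is more than one size of the bar; the job needs the smaller. There is more than one size of the fixture; the one meant has the size given above.

How it is judged:
On the way, in this order (a step that is already met when the one before it is completed fails the run):
1. the knob is loosened clockwise until its point is clear of the bar, the bar still in place (z of knob_grip in the frame of fixture above 0.0743 m and y of bar in the frame of fixture above -0.055 m), for 0.2 s.
2. the bar is drawn out along the guide, clear of the bridge (y of bar in the frame of fixture below -0.095 m), for 0.1 s.
3. the bar, still in the fingers, is lowered to within 8 mm of the tray's floor (not dropped) (z of bar in the frame of tray between 0 and 0.012 m and horizontal distance between bar and tray below 0.08 m and contact force between the fingers and bar above 2 N), for 0.05 s.
At the end, for the whole second after the job is handed in: The bar lies flat in the tray (underside within 5 mm of the tray's floor, tilted under 0.1 rad, post up, its middle within 60 mm along x and 55 mm along y of the tray's centre), at rest and released; the knob is still loosened, within about 0.4 rad of its stop (z of bar in the frame of tray below 0.009 m and angle between bar's own z axis and vertical below 0.1 rad and x of bar in the frame of tray between -0.06 and 0.06 m and y of bar in the frame of tray between -0.055 and 0.055 m and linear speed of bar below 0.02 m/s and z of knob_grip in the frame of fixture above 0.0743 m); the robot touches nothing.
It fails at once if the bar is forced against the fixture or its lock screw (more than 35 N) (contact force between bar and fixture above 35 N).
It fails at once if the knob is wrenched (handle twisted more than 0.3 rad against its spindle) (angle between the x axis of knob and the x axis of spindle, either way round above 0.3 rad).
It fails at once if the bar is slammed or pressed into the tray (more than 60 N) (contact force between bar and tray above 60 N).
It fails at once if a bystander is shifted more than 30 mm or knocked over (distance of any of spray, tin, fitting0, fitting1 from where it was at the start of the episode above 0.03 m or angle between any of spray, tin, fitting0, fitting1's own z axis and vertical above 0.5 rad).
It also fails if it takes over 72 s, if anything falls off the work surface, if the arm or the gripper's body presses on something with over 40 N, if the wrist force passes 120 N, or if a joint passes its speed limit or range.

ROBOT

A 6-joint arm with a two-finger parallel gripper is mounted at the origin on the work surface. World frame = base frame: x ahead of the robot, y to its left, z up, the work surface at z = 0. Lengths are in m, angles in rad, forces in N, time in s.
With the tool pointing down it reaches from about 0.4 to 0.825 m from the base axis. Payload 7 kg.
Tool frame: the origin (TCP) lies midway between the tips of the shut fingers; the grasp point (between the pads) lies 19 mm behind it; z points along the fingers, y is the line along which they close (so a half turn about z gives the same grasp; the last joint's range is limited). The gripper opens to 85 mm and grips with 20 to 120 N. Pads are 22 mm wide; open, the fingers measure 114 mm over their backs; the gripper's body (76 mm by 85 mm) begins 54 mm behind the grasp point. The pads swing forward as they close: fully open they stand 13 mm farther back than shut.
Start: joints at [1.414, 0.359, 0.012, 0, -1.224, -0.288], TCP at [0.29, 0.609, 0.231] pointing down, gripper open.
Joint ranges: [-3.07, 3.07], [-1.43, 2.12], [-1.02, 1.25], [-3.03, 1.67], [-3.05, -0], [-3.03, 3.03]. Speed limits (rad/s): [2.39, 2.39, 3.01, 3.14, 3.14, 3.14].

INTERFACE

Orientations are given as a unit quaternion [w, x, y, z].
In Python, from bench import arm, vision, nets gives the robot as it stands.
- The arm moves only by the tool step_arm, never from a script. Its argument "deltas" is a list of rows, each a list of 7 numbers: the turn, a rotation vector about the tool's x, y, z in rad, then the shift along the tool's x, y, z in mm, then the finger opening in mm, from 0 to 85.4. In form: [[rx, ry, rz, tx, ty, tz, claw], ...]. A call has 1 to 12 rows; each row is the pose to reach, as a shift and turn from the pose commanded when the call began, along the tool's axes at that moment; what a row does not reach only later rows make up. A row lasts 1/12 s, in which the tool goes at most 41.7 mm and 7.16 degrees, less where a joint would pass 70% of its speed; a pose out of reach is approached as far as the arm can. A call with a gripper value outside its range is refused whole. The fingers move at their own pace and stop on an object; "force" is the grip in N (left out, the last holds). Time passes only in rows, so rows that repeat a pose let the fingers close. It gives the time, the measured TCP pose, the force, the opening and the grip force at its end, in the units of the state.
- arm.state(): the state, without advancing time (a new reading comes with each control period).
- vision.grab_frame(name): name is "scene" or "top" or "wrist"; returns (picture, depth): 480x640x3 uint8, red, green, blue; 480x640 float32, m along the optical axis (not along the pixel's ray), 0 where there is no reading.
- vision.camera_model(name): a dict with "fx", "fy", "cx", "cy" (pixels), "extrinsics" (4x4, takes a point from world to camera coordinates). Camera axes: x right, y down, z forward; pixel columns grow to the right and rows downward; lengths in m; the calibration is good to about 2 mm. A picture is of the moment at which its call begins: read the wrist's pose just before it. camera_model takes no time and is no camera call; for the wrist camera it gives the pose at the moment of the call.
- arm.sign_off(): hands the job in; it is judged then, once.
Trained networks look in the newest picture that a camera, given by its name, has taken for a name from the list of things; names that differ only in an ending like _2 or _b are one class to them, and where a whole thing is asked for, a point or a joint stands for the part that bears it (a point fixed in the world has none). Each returns a list of dicts, best first, with "score" (0 to 1); they miss things now and then, are a little off and sometimes report something else, mostly with a low value. They report only what shows in the picture. A call takes as long as a camera call. They do not tell look-alikes from the thing itself.
- nets.find_in(camera, target): "xyz" ([x, y, z] in m, in world coordinates, good to about 4 mm: the middle of the surface that is visible of it).
- nets.silhouettes(camera, target): "mask" (480x640 bool, what is visible of it).
The state is a dict: "t": time; "qpos": joint angles; "dq": joint speeds; "joint_efforts": joint torques, N m; "eef_pos": TCP position; "tcp_rot": TCP orientation; "ft_force": force on the tool from outside, world axes, zero at the start; "ft_torque": the same for the moment, N m; "opening": finger opening in m; "grip_force": force on a finger pad.
Only numpy, scipy, OpenCV 4.12 (cv2) and the standard library are available. Lean on these libraries where they do the work, as an engineer would, in place of code of your own. Each camera call takes 0.05 s, during which the arm holds its last target. There are 200 camera calls.

## Working session

There is one attempt and no reset: what is moved stays moved. The work goes in short steps, Python scripts to look and compute and a tool call to move; the robot and the scene stay as the last step left them, time stands still between calls to the robot, and variables do not carry over. Pictures are saved under pics/ and viewed, at most 10 in all, crops included, and the job is handed in when it is done.

Besides the shell and the picture viewer there is one more tool, called after "Call:" in YAML: its name, and indented under it one key for each argument. step_arm: Moves the arm, as the interface text tells. Its arguments: {"type":"object","properties":{"deltas":{"type":"array"},"force":{"type":"number"}},"required":["deltas"]}

```bash
mkdir -p pics; cat > h.py <<'E'
import numpy as np, cv2
from scipy.spatial.transform import Rotation as R
from bench import arm, vision, nets
def world(cam,u,v,d,m=None):
    m=m or vision.camera_model(cam); T=np.linalg.inv(np.array(m["extrinsics"]))
    u,v,d=map(np.asarray,(u,v,d))
    p=np.stack([(u-m["cx"])/m["fx"]*d,(v-m["cy"])/m["fy"]*d,d],-1)
    return p@T[:3,:3].T+T[:3,3]
def pix(cam,p):
    m=vision.camera_model(cam);E=np.array(m["extrinsics"]);q=E[:3,:3]@np.array(p)+E[:3,3]
    return [round(m["fx"]*q[0]/q[2]+m["cx"]),round(m["fy"]*q[1]/q[2]+m["cy"])]
def save(n,im): cv2.imwrite(f"pics/{n}.png",im[:,:,::-1])
def rot(q): return R.from_quat([q[1],q[2],q[3],q[0]])
def todelta(p,yaw=None):
    """tool-frame deltas from current pose to world p (mm)"""
    s=arm.state(); r=rot(s["tcp_rot"]); return r.inv().apply(np.array(p)-s["eef_pos"])*1000
E
python3 - <<'E'
from h import *
s=arm.state();print(s["t"],s["eef_pos"],s["tcp_rot"])
print(rot(s["tcp_rot"]).as_matrix().round(3))
for c in ["top","scene"]:
    im,d=vision.grab_frame(c);save(c+"0",im)
    for t in ["fixture","knob","bar_post","bar","tray","spray","tin","fitting0"]:
        print(c,t,[(np.round(o["xyz"],3).tolist(),round(o["score"],2),pix(c,o["xyz"])) for o in nets.find_in(c,t)])
E
```

```text
0.0 [0.29025736 0.60890083 0.23037561] [ 7.91711636e-04  9.75352997e-01 -2.20648793e-01 -1.19699695e-04]
[[ 0.903 -0.43  -0.001]
 [-0.43  -0.903 -0.001]
 [ 0.     0.002 -1.   ]]
top fixture [([0.444, 0.232, 0.016], 0.96, [225, 305]), ([0.582, 0.104, 0.028], 0.81, [286, 243])]
top knob [([0.59, 0.104, 0.079], 0.63, [285, 234])]
top bar_post [([0.368, 0.008, 0.014], 0.8, [328, 343]), ([0.572, 0.04, 0.02], 0.64, [316, 248])]
top bar [([0.574, 0.034, 0.023], 0.76, [319, 247]), ([0.366, 0.008, 0.015], 0.62, [328, 344])]
top tray [([0.532, -0.281, -0.0], 0.66, [460, 271])]
top spray [([0.649, 0.333, 0.121], 0.86, [175, 199]), ([0.583, 0.1, 0.024], 0.73, [289, 243])]
top tin [([0.748, -0.102, 0.075], 0.97, [383, 165])]
top fitting0 [([0.769, 0.097, 0.016], 0.69, [293, 163]), ([0.722, 0.252, 0.012], 0.45, [224, 182])]
scene fixture [([0.612, 0.118, 0.025], 0.96, [339, 288])]
scene knob [([0.593, 0.106, 0.074], 0.89, [341, 259]), ([0.456, 0.24, 0.055], 0.59, [447, 265])]
scene bar_post [([0.356, 0.022, 0.019], 0.88, [386, 213]), ([0.577, 0.01, 0.021], 0.85, [310, 256])]
scene bar [([0.575, 0.01, 0.021], 0.82, [311, 256]), ([0.358, 0.026, 0.015], 0.78, [386, 216])]
scene tray [([0.541, -0.285, 0.004], 0.83, [231, 201])]
scene spray [([0.677, 0.348, 0.093], 0.66, [428, 349])]
scene tin [([0.764, -0.078, 0.06], 0.75, [203, 265]), ([0.612, 0.118, 0.021], 0.42, [338, 290]), ([0.592, 0.107, 0.071], 0.24, [342, 261])]
scene fitting0 [([0.736, 0.261, 0.011], 0.77, [353, 376]), ([0.786, 0.1, 0.013], 0.58, [260, 339])]
```

View pics/top0.png

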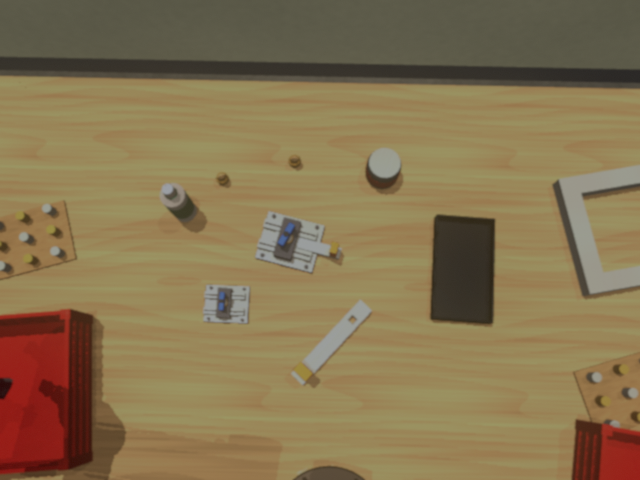

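```bash
python3 - <<'E'
from h import *
im=cv2.imread("pics/top0.png")[:,:,::-1]
save("top0c",cv2.resize(im[180:370,170:370],None,fx=3,fy=3,interpolation=cv2.INTER_CUBIC))
E
```

```text
(no output)
```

View pics/top0c.png

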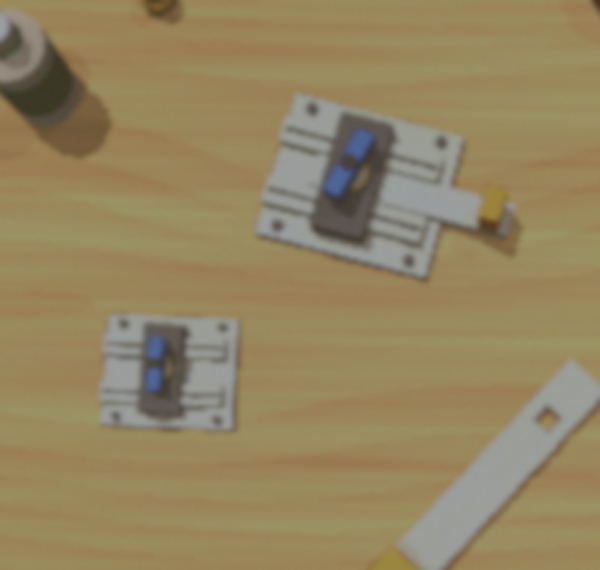

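The big fixture, at (288,241), holds the short bar with its orange post at (333,248), and its size fits the description. The small fixture at (226,303) and the long loose bar at (333,342) are the decoys. The crop confirms this: the knob's yaw is about -0.6 rad, and the bar exits toward the image right. I'll move above it now for a close look.

Call:
step_arm:
  deltas:
    - [0,0,0,40,28,-3,85]
    - [0,0,0,80,57,-5,85]
    - [0,0,0,120,85,-8,85]
    - [0,0,0,160,113,-10,85]
    - [0,0,0,195,138,-20,85]
    - [0,0,0,225,160,-30,85]
    - [0,0,0,260,184,-30,85]
    - [0,0,0,295,209,-30,85]
    - [0,0,0,330,234,-30,85]
    - [0,0,0,365,259,-30,85]
    - [0,0,0,400,284,-30,85]
    - [0,0,0,435,309,-30,85]

```text
t: 1.9
eef_pos: [0.5336, 0.1723, 0.2618]
tcp_rot: [-0.0, 0.975, -0.22, 0.0]
ft_force: [0.9, 0.5, -0.0]
opening: 0.0851
grip_force: 0.0
```

```bash
python3 - <<'E'
from h import *
s=arm.state();print(s["t"],s["eef_pos"],s["qpos"],s["ft_torque"])
im,d=vision.grab_frame("wrist");save("w0",im)
for t in ["fixture","knob","bar_post","bar"]:
    print(t,[(np.round(o["xyz"],3).tolist(),round(o["score"],2),pix("wrist",o["xyz"])) for o in nets.find_in("wrist",t)])
E
```

```text
1.9 [0.53360455 0.17234288 0.26179993] [ 6.61532788e-01  1.51558266e-01 -1.97172518e-01  5.78294415e-05
 -1.22102301e+00  4.64832617e-01] [ 0.07892718 -0.13172706 -0.01058832]
fixture [([0.457, 0.23, 0.018], 0.76, [303, 287]), ([0.597, 0.105, 0.03], 0.67, [358, 103])]
knob [([0.451, 0.231, 0.059], 0.77, [305, 310]), ([0.593, 0.104, 0.077], 0.69, [369, 103])]
bar_post [([0.575, 0.031, 0.025], 0.87, [449, 85]), ([0.379, -0.001, 0.02], 0.78, [545, 258]), ([0.594, 0.106, 0.077], 0.23, [368, 101])]
bar [([0.571, 0.036, 0.023], 0.83, [445, 92]), ([0.38, 0.004, 0.019], 0.56, [540, 258])]
```

View pics/w0.png

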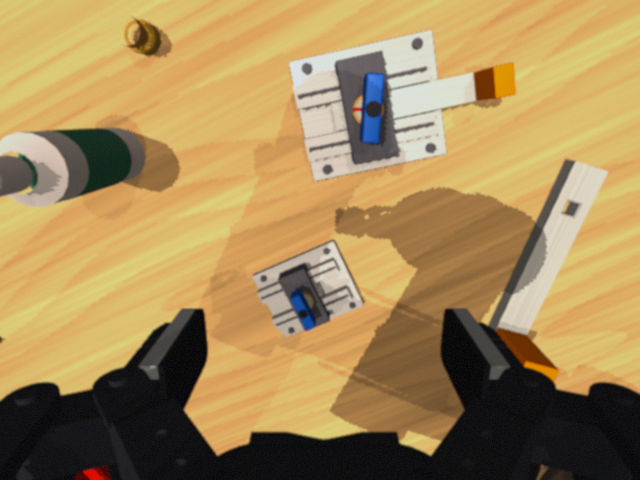

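The wrist view shows the fixture at (368,105), with the blue handle at (373,108) and the orange post at (497,82). The spray can is clear of both.

```bash
cat >> h.py <<'E'
def measure(cam="wrist",c=(0.592,0.105)):
    m=vision.camera_model(cam); im,d=vision.grab_frame(cam)
    v,u=np.mgrid[:480,:640]; W=world(cam,u,v,d,m); ok=(d>0)
    hsv=cv2.cvtColor(np.ascontiguousarray(im),cv2.COLOR_RGB2HSV); H,S=hsv[...,0],hsv[...,1]
    near=ok&(np.hypot(W[...,0]-c[0],W[...,1]-c[1])<0.13)
    def rect(n,mask):
        P=W[mask]
        if len(P)<20: print(n,"few",len(P));return
        (cx,cy),(a,b),ang=cv2.minAreaRect((P[:,:2]*1000).astype(np.float32))
        if a<b: a,b,ang=b,a,ang+90
        print(n,len(P),"c",round(cx,1),round(cy,1),"size",round(a,1),round(b,1),"long-axis yaw",round(np.deg2rad((ang+90)%180-90),3),"z med",round(np.median(P[:,2])*1000,1))
    blue=near&(H>100)&(H<130)&(S>120)
    zt=np.percentile(W[blue][:,2],80) if blue.any() else 0
    rect("handle top",blue&(abs(W[...,2]-zt)<0.004))
    org=near&(H>5)&(H<25)&(S>190)
    rect("post top",org&(abs(W[...,2]-0.069)<0.006))
    rect("bridge",near&(abs(W[...,2]-0.040)<0.005)&(np.hypot(W[...,0]-c[0],W[...,1]-c[1])<0.06))
    rect("plate",near&(W[...,2]>0.009)&(W[...,2]<0.016)&(np.hypot(W[...,0]-c[0],W[...,1]-c[1])<0.095)&(S<90))
    return im,W
E
python3 - <<'E'
from h import *
measure()
measure("top")
E
```

```text
handle top 38 c 530.6 168.1 size 98.1 19.8 long-axis yaw 1.13 z med 291.7
post top 715 c 563.7 2.6 size 23.4 17.3 long-axis yaw -0.24 z med 67.5
bridge 3547 c 588.8 104.0 size 88.1 40.3 long-axis yaw -0.243 z med 38.7
plate 6392 c 587.6 99.2 size 130.0 110.0 long-axis yaw 1.33 z med 10.7
handle top few 15
post top few 0
bridge 465 c 590.4 103.6 size 89.2 40.7 long-axis yaw -0.244 z med 40.8
plate 686 c 594.7 89.8 size 145.8 126.7 long-axis yaw 1.326 z med 12.9
```

```bash
sed -i 's/zt=np.percentile.*/blue\&=(W[...,2]<0.095)\&(W[...,2]>0.05); zt=np.percentile(W[blue][:,2],80) if blue.any() else 0/' h.py
python3 - <<'E'
from h import *
measure()
s=arm.state();print(s["t"],s["qpos"],todelta([.5888,.104,.20]))
E
```

```text
handle top 1108 c 588.6 104.2 size 51.6 14.3 long-axis yaw -0.495 z med 77.2
post top 711 c 563.7 2.6 size 23.3 16.9 long-axis yaw -0.243 z med 67.5
bridge 3535 c 588.8 104.1 size 88.0 40.1 long-axis yaw -0.241 z med 38.6
plate 6377 c 587.6 99.2 size 130.0 110.1 long-axis yaw 1.331 z med 10.7
2.3 [ 6.67090188e-01  1.52258300e-01 -1.97342953e-01 -8.73130528e-05
 -1.22100381e+00  4.60588239e-01] [81.37814995 40.32817887 61.32321325]
```

Call:
step_arm:
  deltas:
    - [0,0,0.05,30,15,15,85]
    - [0,0,0.05,60,30,40,85]
    - [0,0,0.05,81.4,40.3,70,85]
    - [0,0,0.05,81.4,40.3,105,85]
    - [0,0,0.05,81.4,40.3,131,85]
    - [0,0,0.05,81.4,40.3,131,85]
    - [0,0,0.05,81.4,40.3,131,85]

```text
t: 2.88
eef_pos: [0.5884, 0.1035, 0.1296]
tcp_rot: [0.001, 0.97, -0.244, -0.001]
ft_force: [-0.2, 0.8, 1.7]
opening: 0.0846
grip_force: 0.0
```

```bash
python3 - <<'E'
from h import *
im,W=measure()
s=arm.state();print(s["t"],s["eef_pos"],s["qpos"],s["ft_torque"],todelta([.5888,.104,.05]),rot(s["tcp_rot"]).as_matrix()[:,0])
save("w1",im)
E
```

```text
handle top 2141 c 589.3 104.0 size 51.6 13.7 long-axis yaw -0.487 z med 77.4
post top 1538 c 564.0 2.2 size 24.4 16.7 long-axis yaw -0.252 z med 67.5
bridge 6388 c 588.8 104.2 size 88.4 40.2 long-axis yaw -0.243 z med 38.7
plate 10600 c 585.0 88.1 size 152.9 110.2 long-axis yaw 1.329 z med 10.7
2.9333 [0.58964564 0.10391611 0.13143184] [ 5.01022456e-01  3.16218152e-01 -2.94836370e-01  9.03744985e-04
 -9.59215754e-01  5.76598521e-01] [ 0.02357109 -0.11775781  0.03986589] [-0.85863403  0.32908241 81.43108581] [ 0.88107909 -0.47296809  0.00090722]
```

View pics/w1.png

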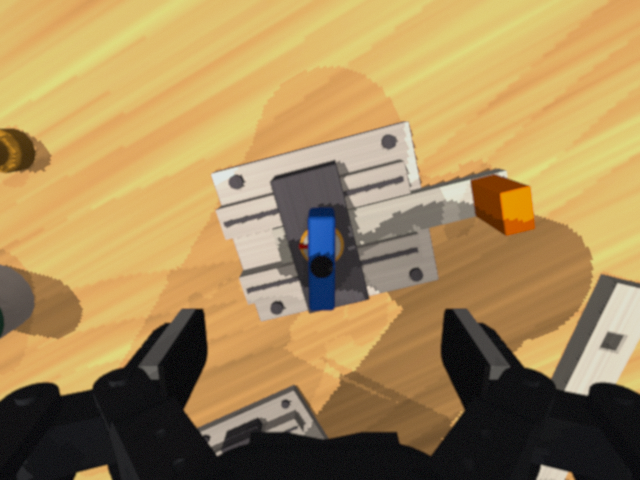

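The view shows the handle at (321,258), aligned with the tool's x axis and centred between the fingers. I'll descend and grip it.

Call:
step_arm:
  deltas:
    - [0,0,0,0,0,25,85]
    - [0,0,0,0,0,50,85]
    - [0,0,0,0,0,70,85]
    - [0,0,0,0,0,80,85]
    - [0,0,0,0,0,80,50]
    - [0,0,0,0,0,80,12]
    - [0,0,0,0,0,80,12]
    - [0,0,0,0,0,80,12]
    - [0,0,0,0,0,80,12]
    - [0,0,0,0,0,80,12]
    - [0,0,0,0,0,80,12]
  force: 30

```text
t: 3.85
eef_pos: [0.59, 0.1034, 0.0513]
tcp_rot: [-0.001, 0.97, -0.245, 0.001]
ft_force: [-0.9, 2.6, 4.6]
opening: 0.0133
grip_force: 31.5
```

```bash
cat > st.py <<'E'
from h import *
s=arm.state();x=rot(s["tcp_rot"]).as_matrix()[:,0]
print(s["t"],"pos",np.round(s["eef_pos"],4),"yaw",np.arctan2(x[1],x[0]).round(3),"q6",round(s["qpos"][5],3),"F",np.round(s["ft_force"],1),"T",np.round(s["ft_torque"],3),"op",s["opening"],"grip",s["grip_force"],"eff6",s["joint_efforts"][5])
E
python3 st.py
```

```text
3.85 pos [0.59   0.1034 0.0513] yaw -0.494 q6 0.577 F [-0.9  2.6  4.6] T [ 1.001  0.197 -0.042] op 0.013321715012336064 grip 31.484057307243347 eff6 -0.003883613389916718
```

Call:
step_arm:
  deltas:
    - [0,0,0.04,0,0,-0.1,12]
    - [0,0,0.1,0,0,-0.3,12]
    - [0,0,0.16,0,0,-0.5,12]
    - [0,0,0.22,0,0,-0.7,12]
    - [0,0,0.28,0,0,-0.9,12]
    - [0,0,0.34,0,0,-1.1,12]
    - [0,0,0.4,0,0,-1.3,12]
    - [0,0,0.46,0,0,-1.5,12]
    - [0,0,0.52,0,0,-1.7,12]
    - [0,0,0.58,0,0,-1.9,12]
    - [0,0,0.64,0,0,-2.0,12]
    - [0,0,0.7,0,0,-2.2,12]

```text
t: 4.85
eef_pos: [0.5897, 0.1033, 0.0533]
tcp_rot: [-0.001, 0.826, -0.563, 0.0]
ft_force: [-1.0, 1.6, 4.9]
opening: 0.0132
grip_force: 31.4
```

```bash
python3 st.py
```

```text
4.85 pos [0.5897 0.1033 0.0533] yaw -1.197 q6 -0.126 F [-1.   1.6  4.9] T [0.952 0.444 0.097] op 0.013240681695992264 grip 31.440736055374146 eff6 1.0765054821968079
```

Call:
step_arm:
  deltas:
    - [0,0,0.08,0,0,-0.3,12]
    - [0,0,0.16,0,0,-0.5,12]
    - [0,0,0.24,0,0,-0.8,12]
    - [0,0,0.32,0,0,-1.0,12]
    - [0,0,0.4,0,0,-1.3,12]
    - [0,0,0.48,0,0,-1.5,12]
    - [0,0,0.56,0,0,-1.8,12]
    - [0,0,0.64,0,0,-2.0,12]
    - [0,0,0.72,0,0,-2.3,12]
    - [0,0,0.8,0,0,-2.6,12]
    - [0,0,0.88,0,0,-2.8,12]
    - [0,0,0.94,0,0,-3.0,12]

```text
t: 5.85
eef_pos: [0.5894, 0.1034, 0.0562]
tcp_rot: [0.001, -0.481, 0.877, 0.0]
ft_force: [-1.8, 3.7, 5.8]
opening: 0.0135
grip_force: 31.6
```

```bash
python3 st.py
```

```text
5.85 pos [0.5894 0.1034 0.0562] yaw -2.139 q6 -1.067 F [-1.8  3.7  5.8] T [1.476 0.996 0.061] op 0.013536307799415333 grip 31.559295058250427 eff6 0.723943579941988
```

Call:
step_arm:
  deltas:
    - [0,0,0.05,0,0,-0.2,12]
    - [0,0,0.1,0,0,-0.3,12]
    - [0,0,0.15,0,0,-0.5,12]
    - [0,0,0.2,0,0,-0.6,12]
    - [0,0,0.25,0,0,-0.8,12]
    - [0,0,0.3,0,0,-1.0,12]
    - [0,0,0.35,0,0,-1.1,12]
    - [0,0,0.4,0,0,-1.3,12]
    - [0,0,0.43,0,0,-1.4,12]
    - [0,0,0.45,0,0,-1.4,12]

```text
t: 6.68
eef_pos: [0.5894, 0.1036, 0.0577]
tcp_rot: [0.001, -0.274, 0.962, 0.0]
ft_force: [-2.2, 3.6, 5.9]
opening: 0.0132
grip_force: 31.7
```

```bash
python3 st.py
```

```text
6.6833 pos [0.5894 0.1036 0.0577] yaw -2.586 q6 -1.515 F [-2.2  3.6  5.9] T [1.809 1.267 0.126] op 0.013236831566648418 grip 31.691019237041473 eff6 0.040310772601515055
```

Call:
step_arm:
  deltas:
    - [0,0,0.03,0,0,-0.1,12]
    - [0,0,0.06,0,0,-0.2,12]
    - [0,0,0.09,0,0,-0.3,12]
    - [0,0,0.12,0,0,-0.4,12]
    - [0,0,0.12,0,0,-0.4,12]

```text
t: 7.1
eef_pos: [0.5894, 0.1037, 0.0581]
tcp_rot: [0.001, -0.216, 0.976, 0.0]
ft_force: [-2.8, 4.1, 5.8]
opening: 0.0132
grip_force: 31.6
```

```bash
python3 st.py
```

```text
7.1 pos [0.5894 0.1037 0.0581] yaw -2.706 q6 -1.635 F [-2.8  4.1  5.8] T [1.894 1.316 0.1  ] op 0.01322126101534321 grip 31.645030975341797 eff6 -0.625837929546833
```

Call:
step_arm:
  deltas:
    - [0,0,0.03,0,0,-0.1,12]
    - [0,0,0.06,0,0,-0.2,12]
    - [0,0,0.09,0,0,-0.3,12]
    - [0,0,0.12,0,0,-0.4,12]
    - [0,0,0.12,0,0,-0.4,12]

```text
t: 7.52
eef_pos: [0.5894, 0.1037, 0.0585]
tcp_rot: [0.001, -0.157, 0.988, 0.001]
ft_force: [-2.4, 4.6, 4.8]
opening: 0.0133
grip_force: 31.6
```

```bash
python3 st.py
```

```text
7.5167 pos [0.5894 0.1037 0.0585] yaw -2.826 q6 -1.755 F [-2.4  4.6  4.8] T [1.956 1.251 0.118] op 0.01331032723705111 grip 31.634602546691895 eff6 -0.6253376416862011
```

Call:
step_arm:
  deltas:
    - [0,0,0.03,0,0,-0.1,12]
    - [0,0,0.06,0,0,-0.2,12]
    - [0,0,0.09,0,0,-0.3,12]
    - [0,0,0.1,0,0,-0.3,12]
    - [0,0,0.1,0,0,-0.3,12]

```text
t: 7.93
eef_pos: [0.5894, 0.1038, 0.0588]
tcp_rot: [0.001, -0.108, 0.994, 0.001]
ft_force: [-3.6, 4.7, 5.8]
opening: 0.0133
grip_force: 31.6
```

```bash
python3 st.py
```

```text
7.9333 pos [0.5894 0.1038 0.0588] yaw -2.925 q6 -1.854 F [-3.6  4.7  5.8] T [1.993 1.324 0.085] op 0.013262728321700527 grip 31.63265973329544 eff6 -0.3505778778344393
```

Call:
step_arm:
  deltas:
    - [0,0,0.03,0,0,-0.1,12]
    - [0,0,0.06,0,0,-0.2,12]
    - [0,0,0.09,0,0,-0.3,12]
    - [0,0,0.1,0,0,-0.3,12]
    - [0,0,0.1,0,0,-0.3,12]

```text
t: 8.35
eef_pos: [0.5894, 0.1038, 0.0591]
tcp_rot: [0.001, -0.058, 0.998, 0.001]
ft_force: [-2.2, 3.9, 6.5]
opening: 0.0134
grip_force: 31.7
```

```bash
python3 st.py
```

```text
8.35 pos [0.5894 0.1038 0.0591] yaw -3.025 q6 -1.954 F [-2.2  3.9  6.5] T [2.037 1.245 0.068] op 0.013364270035691822 grip 31.66389226913452 eff6 -0.3506031632423401
```

Call:
step_arm:
  deltas:
    - [0,0,0.03,0,0,-0.1,12]
    - [0,0,0.06,0,0,-0.2,12]
    - [0,0,0.09,0,0,-0.3,12]
    - [0,0,0.1,0,0,-0.3,12]
    - [0,0,0.1,0,0,-0.3,12]

```text
t: 8.77
eef_pos: [0.5894, 0.1038, 0.0594]
tcp_rot: [0.001, -0.008, 1.0, 0.001]
ft_force: [-3.4, 5.4, 5.7]
opening: 0.0135
grip_force: 31.7
```

```bash
python3 st.py
```

```text
8.7667 pos [0.5894 0.1038 0.0594] yaw -3.125 q6 -2.054 F [-3.4  5.4  5.7] T [2.101 1.27  0.059] op 0.013464396539412 grip 31.70139044523239 eff6 -0.35067977383732796
```

Call:
step_arm:
  deltas:
    - [0,0,0.03,0,0,-0.1,12]
    - [0,0,0.06,0,0,-0.2,12]
    - [0,0,0.09,0,0,-0.3,12]
    - [0,0,0.1,0,0,-0.3,12]
    - [0,0,0.1,0,0,-0.3,12]

```text
t: 9.18
eef_pos: [0.5894, 0.1039, 0.0598]
tcp_rot: [0.001, 0.042, 0.999, 0.001]
ft_force: [-2.2, 5.0, 6.2]
opening: 0.0133
grip_force: 31.7
```

```bash
python3 st.py
```

```text
9.1833 pos [0.5894 0.1039 0.0598] yaw 3.058 q6 -2.154 F [-2.2  5.   6.2] T [2.166 1.272 0.12 ] op 0.013284353690346118 grip 31.714292764663696 eff6 -0.35066806711256504
```

```bash
cat > tq.py <<'E'
from h import *
T=[]
for i in range(5):
    vision.grab_frame("top"); T.append(arm.state()["ft_torque"][2])
print(np.round(T,3),np.mean(T),arm.state()["t"])
E
python3 tq.py
```

```text
[0.096 0.15  0.026 0.146 0.081] 0.09982210968556442 9.4333
```

Call:
step_arm:
  deltas:
    - [0,0,0.02,0,0,-0.1,12]
    - [0,0,0.04,0,0,-0.1,12]
    - [0,0,0.06,0,0,-0.2,12]
    - [0,0,0.06,0,0,-0.2,12]

```text
t: 9.77
eef_pos: [0.5894, 0.1039, 0.0599]
tcp_rot: [0.001, 0.072, 0.997, 0.001]
ft_force: [-2.8, 5.5, 5.2]
opening: 0.0137
grip_force: 31.7
```

```bash
python3 st.py; python3 tq.py
```

```text
9.7667 pos [0.5894 0.1039 0.0599] yaw 2.998 q6 -2.214 F [-2.8  5.5  5.2] T [2.153 1.276 0.013] op 0.013675443679044387 grip 31.692907512187958 eff6 -0.45081552118062973
[0.048 0.138 0.187 0.12  0.078] 0.11447717275885846 10.0167
```

Call:
step_arm:
  deltas:
    - [0,0,0.02,0,0,-0.1,12]
    - [0,0,0.04,0,0,-0.1,12]
    - [0,0,0.06,0,0,-0.2,12]
    - [0,0,0.06,0,0,-0.2,12]

```text
t: 10.35
eef_pos: [0.5894, 0.1039, 0.0601]
tcp_rot: [0.001, 0.102, 0.995, 0.001]
ft_force: [-3.5, 5.7, 5.0]
opening: 0.0134
grip_force: 31.7
```

```bash
python3 tq.py
```

```text
[0.09  0.158 0.164 0.114 0.117] 0.12863323218065845 10.6
```

Call:
step_arm:
  deltas:
    - [0,0,0.02,0,0,-0.1,12]
    - [0,0,0.04,0,0,-0.1,12]
    - [0,0,0.04,0,0,-0.1,12]

```text
t: 10.85
eef_pos: [0.5895, 0.1039, 0.0602]
tcp_rot: [0.001, 0.122, 0.993, 0.001]
ft_force: [-3.4, 6.7, 5.8]
opening: 0.0133
grip_force: 31.6
```

```bash
python3 tq.py
```

```text
[0.209 0.137 0.174 0.12  0.072] 0.1423122669844455 11.1
```

Call:
step_arm:
  deltas:
    - [0,0,0.02,0,0,-0.1,12]
    - [0,0,0.04,0,0,-0.1,12]
    - [0,0,0.05,0,0,-0.1,12]
    - [0,0,0.05,0,0,-0.1,12]

```text
t: 11.43
eef_pos: [0.5894, 0.1039, 0.0602]
tcp_rot: [0.0, 0.146, 0.989, 0.001]
ft_force: [-2.1, 5.5, 4.7]
opening: 0.0134
grip_force: 31.5
```

```bash
python3 tq.py;python3 st.py
```

```text
[0.173 0.219 0.234 0.242 0.271] 0.22777740318777634 11.6833
11.6833 pos [0.5894 0.1039 0.0602] yaw 2.849 q6 -2.363 F [-3.   4.3  4.8] T [2.247 1.055 0.271] op 0.013267595160438185 grip 31.49842143058777 eff6 -0.18795456737279892
```

The torque has risen to about 0.23 N m, so that is the stop. I'll back off to unload the spring, then release and lift.

Call:
step_arm:
  deltas:
    - [0,0,-0.05,0,0,0,12]
    - [0,0,-0.11,0,0,0,12]
    - [0,0,-0.11,0,0,0,45]
    - [0,0,-0.11,0,0,0,60]
    - [0,0,-0.11,0,0,0,60]
    - [0,0,-0.11,0,0,-20,60]
    - [0,0,-0.11,0,0,-50,60]
    - [0,0,-0.11,0,0,-80,60]
    - [0,0,-0.11,0,0,-80,60]
    - [0,0,-0.11,0,0,-80,60]

```text
t: 12.52
eef_pos: [0.5902, 0.103, 0.1414]
tcp_rot: [0.002, 0.092, 0.996, 0.001]
ft_force: [-1.1, 0.5, -2.0]
opening: 0.06
grip_force: 0.0
```

```bash
python3 - <<'E'
from h import *
im,W=measure()
s=arm.state();x=rot(s["tcp_rot"]).as_matrix()[:,0]
print(s["t"],s["eef_pos"],np.arctan2(x[1],x[0]),s["qpos"],todelta([.5638,.0024,.038]),todelta([.5638,.0024,.14]))
save("w2",im)
im,d=vision.grab_frame("top")
o=nets.silhouettes("top","tray");M=o[0]["mask"]
v,u=np.nonzero(M);P=world("top",u,v,d[v,u]);P=P[d[v,u]>0]
print(o[0]["score"],cv2.minAreaRect((P[:,:2]*1000).astype(np.float32)),np.percentile(P[:,2],[5,50,98]))
F=P[P[:,2]>0.02];print(len(F),cv2.minAreaRect((F[:,:2]*1000).astype(np.float32)))
E
```

```text
handle top 2014 c 587.9 103.8 size 51.6 13.7 long-axis yaw -0.088 z med 86.1
post top 1284 c 563.3 2.1 size 24.5 16.8 long-axis yaw -0.249 z med 67.4
bridge 5706 c 588.4 103.7 size 88.3 40.1 long-axis yaw -0.24 z med 38.6
plate 9742 c 584.6 88.4 size 151.5 110.1 long-axis yaw 1.33 z med 10.7
12.5667 [0.58913867 0.10267158 0.13982767] 2.9570002502136856 [ 4.98918029e-01  3.06799307e-01 -2.86363843e-01 -2.17998647e-04
 -9.76622032e-01 -2.25418455e+00] [   6.57197508 -103.29814218  101.74289034] [   6.50364169 -103.21872278   -0.25705585]
0.87 ((535.9198608398438, -280.85845947265625), (131.4365997314453, 230.38040161132812), 86.80371856689453) [0.00109276 0.0061209  0.03285372]
808 ((535.9025268554688, -280.74658203125), (131.45074462890625, 230.19009399414062), 86.9266357421875)
```

View pics/w2.png

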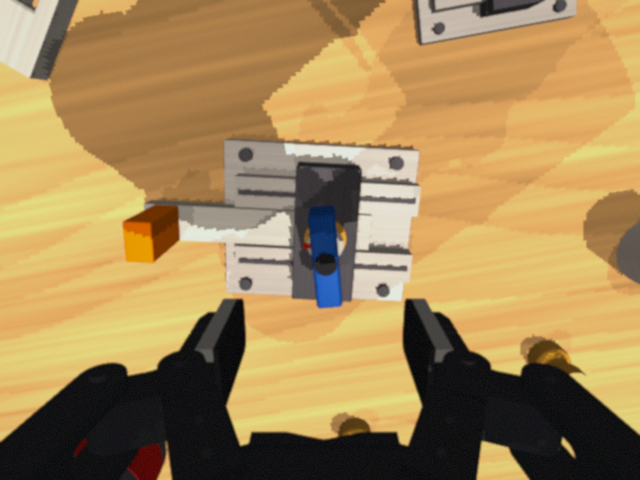

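The knob rose to a grip height of about 75.4 mm, which is enough. The post is at (152,233) in this view and the bar hasn't moved. Next I'll grip the post, closing along the bar.

Call:
step_arm:
  deltas:
    - [0,0,0.02,2,-30,0,60]
    - [0,0,0.057,4,-65,0,60]
    - [0,0,0.057,6.2,-103.3,0,60]
    - [0,0,0.057,6.2,-103.3,30,60]
    - [0,0,0.057,6.2,-103.3,65,60]
    - [0,0,0.057,6.2,-103.3,95,60]
    - [0,0,0.057,6.2,-103.3,103.5,60]
    - [0,0,0.057,6.2,-103.3,103.5,60]

```text
t: 13.33
eef_pos: [0.5618, 0.0015, 0.0328]
tcp_rot: [-0.003, 0.12, 0.993, -0.002]
ft_force: [-0.4, 0.4, 0.5]
opening: 0.0596
grip_force: 0.0
```

```bash
python3 st.py; python3 -c "
from h import *
print(todelta([.5635,.0022,.036]))"
```

```text
13.3333 pos [0.5618 0.0015 0.0328] yaw 2.901 q6 -2.162 F [-0.4  0.4  0.5] T [ 0.005  0.032 -0.006] op 0.05959008653231654 grip 0.0 eff6 -0.00398073170799762
[-1.46429714  1.12000213 -3.2384799 ]
```

Call:
step_arm:
  deltas:
    - [0,0,0,0,0,0,60]
    - [0,0,0,0,0,0,40]
    - [0,0,0,0,0,0,14]
    - [0,0,0,0,0,0,14]
    - [0,0,0,0,0,0,14]
    - [0,0,0,0,0,0,14]
    - [0,0,0,0,0,0,14]
  force: 60

```text
t: 13.92
eef_pos: [0.565, 0.0026, 0.0373]
tcp_rot: [0.001, 0.12, 0.993, 0.0]
ft_force: [-1.0, 0.3, 7.2]
opening: 0.0153
grip_force: 57.1
```

```bash
python3 st.py
```

```text
13.9167 pos [0.565  0.0026 0.0373] yaw 2.902 q6 -2.162 F [-1.   0.3  7.2] T [0.309 0.539 0.057] op 0.015333468495012093 grip 57.14946806430817 eff6 -0.04100808757357299
```

Call:
step_arm:
  deltas:
    - [0,0,0,0,-1,0,14]
    - [0,0,0,0,-2.5,0,14]
    - [0,0,0,0,-4,0,14]
    - [0,0,0,0,-6,0,14]
    - [0,0,0,0,-8,0,14]

```text
t: 14.33
eef_pos: [0.564, -0.0046, 0.0372]
tcp_rot: [0.002, 0.12, 0.993, 0.001]
ft_force: [1.8, 3.4, 4.9]
opening: 0.0151
grip_force: 57.0
```

```bash
python3 st.py
```

```text
14.3333 pos [ 0.564  -0.0046  0.0372] yaw 2.902 q6 -2.149 F [1.8 3.4 4.9] T [ 1.815 -0.42   0.02 ] op 0.015075648219566355 grip 57.03884661197662 eff6 -0.06091843592002988
```

Call:
step_arm:
  deltas:
    - [0,0,0,0,-4,0,14]
    - [0,0,0,0,-10,0,14]
    - [0,0,0,0,-17,0,14]
    - [0,0,0,0,-24,0,14]
    - [0,0,0,0,-32,0,14]
    - [0,0,0,0,-40,0,14]
    - [0,0,0,0,-48,0,14]
    - [0,0,0,0,-56,0,14]
    - [0,0,0,0,-64,0,14]
    - [0,0,0,0,-72,0,14]
    - [0,0,0,0,-80,0,14]
    - [0,0,0,0,-86,0,14]

```text
t: 15.33
eef_pos: [0.5419, -0.0896, 0.0361]
tcp_rot: [0.0, 0.12, 0.993, 0.0]
ft_force: [1.3, 3.6, 4.8]
opening: 0.0147
grip_force: 56.9
```

```bash
python3 st.py
```

```text
15.3333 pos [ 0.5419 -0.0896  0.0361] yaw 2.901 q6 -2.004 F [1.3 3.6 4.8] T [ 2.27  -0.575 -0.02 ] op 0.014740527412919724 grip 56.932010650634766 eff6 -0.14787395484745502
```

Call:
step_arm:
  deltas:
    - [0,0,0,0,-6,0,14]
    - [0,0,0,0,-12,0,14]
    - [0,0,0,0,-12,-5,14]
    - [0,0,0,0,-12,-20,14]
    - [0,0,0,0,-12,-40,14]
    - [0,0,0,0,-12,-60,14]
    - [0,0,0,0,-12,-80,14]
    - [0,0,0,0,-12,-80,14]
    - [0,0,0,0,-12,-80,14]

```text
t: 16.08
eef_pos: [0.5387, -0.1008, 0.1165]
tcp_rot: [0.0, 0.12, 0.993, 0.0]
ft_force: [-0.1, -0.7, -2.9]
opening: 0.0151
grip_force: 56.7
```

```bash
python3 st.py;python3 - <<'E'
from h import *
im,d=vision.grab_frame("scene");save("s1",im)
E
```

```text
16.0833 pos [ 0.5387 -0.1008  0.1165] yaw 2.901 q6 -1.984 F [-0.1 -0.7 -2.9] T [-0.096  0.069  0.014] op 0.015052422469741146 grip 56.733659505844116 eff6 -0.001829066823120229
```

View pics/s1.png

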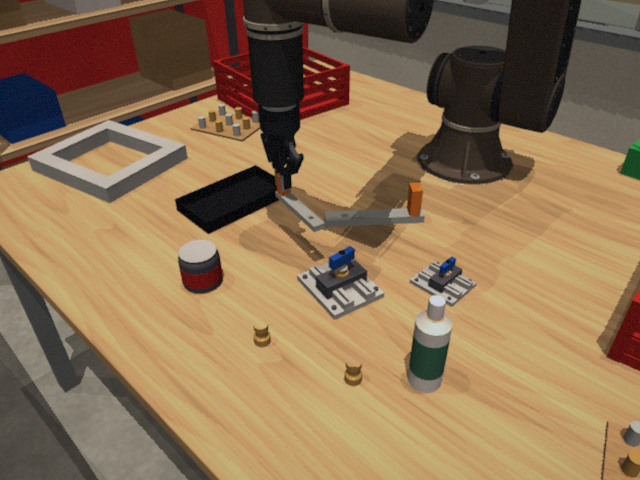

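The bar is out and hangs level in the gripper at (300,205). I'll move it over the tray, turning it on the way.

Call:
step_arm:
  deltas:
    - [0,0,-0.05,-5,-10,0,14]
    - [0,0,-0.15,-14,-24,0,14]
    - [0,0,-0.25,-24,-40,0,14]
    - [0,0,-0.35,-34,-56,0,14]
    - [0,0,-0.45,-44,-73,0,14]
    - [0,0,-0.55,-54,-90,0,14]
    - [0,0,-0.65,-64,-106,0,14]
    - [0,0,-0.75,-74,-122,0,14]
    - [0,0,-0.85,-83,-138,0,14]
    - [0,0,-0.95,-91,-151,0,14]
    - [0,0,-1.05,-97,-161,0,14]
    - [0,0,-1.15,-99,-164,0,14]

```text
t: 17.13
eef_pos: [0.595, -0.2849, 0.1134]
tcp_rot: [-0.002, -0.441, 0.898, 0.001]
ft_force: [-0.0, -0.1, -1.2]
opening: 0.0152
grip_force: 56.8
```

Call:
step_arm:
  deltas:
    - [0,0,-0.1,0,0,0,14]
    - [0,0,-0.2,0,0,0,14]
    - [0,0,-0.3,0,0,0,14]
    - [0,0,-0.4,0,0,0,14]
    - [0,0,-0.5,0,0,0,14]
    - [0,0,-0.58,0,0,0,14]
    - [0,0,-0.607,0,0,0,14]
    - [0,0,-0.607,0,0,0,14]
    - [0,0,-0.607,0,0,0,14]

```text
t: 17.88
eef_pos: [0.5952, -0.2832, 0.1143]
tcp_rot: [-0.001, -0.687, 0.726, 0.001]
ft_force: [-0.8, -0.4, -2.0]
opening: 0.0155
grip_force: 56.8
```

```bash
python3 st.py;python3 - <<'E'
from h import *
print(todelta([.5958,-.2841,.05]))
im,d=vision.grab_frame("top");save("t1",cv2.resize(im[190:350,390:550],None,fx=3,fy=3))
im,d=vision.grab_frame("wrist");save("w3",im)
E
```

```text
17.8833 pos [ 0.5952 -0.2832  0.1143] yaw -1.626 q6 0.094 F [-0.8 -0.4 -2. ] T [-0.023 -0.118  0.023] op 0.015511952450572594 grip 56.82783901691437 eff6 0.19490140490233898
[ 0.87744467 -0.84551273 64.297033  ]
```

View pics/w3.png

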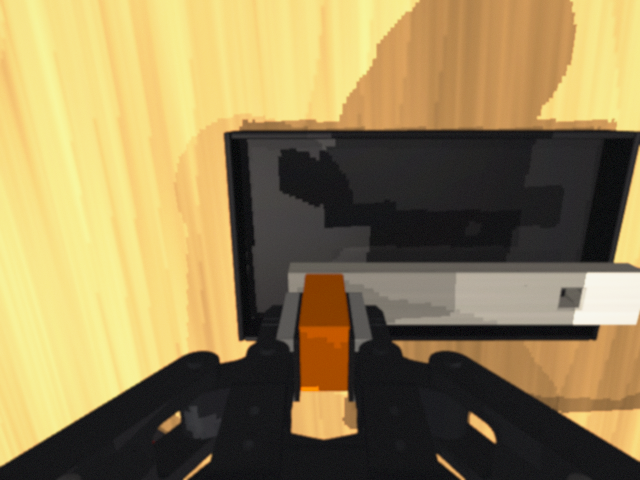

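The bar is parallel to the tray and over it (post at (325,330), tail to the right). I'll lower it, then do the last part slowly by feel.

Call:
step_arm:
  deltas:
    - [0,0,0,0,0,10,14]
    - [0,0,0,0,0,25,14]
    - [0,0,0,0,0,40,14]
    - [0,0,0,0,0,55,14]
    - [0,0,0,0,0,67,14]
    - [0,0,0,0,0,72,14]
    - [0,0,0,0,0,75,14]
    - [0,0,0,0,0,77,14]
    - [0,0,0,0,0,77,14]
    - [0,0,0,0,0,77,14]

```text
t: 18.82
eef_pos: [0.5966, -0.2835, 0.0396]
tcp_rot: [0.0, -0.688, 0.726, -0.0]
ft_force: [1.1, -0.2, -2.4]
opening: 0.0152
grip_force: 56.7
```

```bash
python3 st.py
```

```text
18.8167 pos [ 0.5966 -0.2835  0.0396] yaw -1.625 q6 0.095 F [ 1.1 -0.2 -2.4] T [ 0.015 -0.096  0.025] op 0.015237749183742188 grip 56.697712540626526 eff6 -0.0016307700934703462
```

Call:
step_arm:
  deltas:
    - [0,0,0,0,0,1,14]
    - [0,0,0,0,0,2,14]
    - [0,0,0,0,0,3,14]
    - [0,0,0,0,0,4,14]
    - [0,0,0,0,0,4,14]

```text
t: 19.23
eef_pos: [0.596, -0.2834, 0.0348]
tcp_rot: [-0.0, -0.688, 0.726, 0.0]
ft_force: [-0.6, 1.0, -2.0]
opening: 0.0152
grip_force: 56.8
```

```bash
python3 st.py
```

```text
19.2333 pos [ 0.596  -0.2834  0.0348] yaw -1.625 q6 0.095 F [-0.6  1.  -2. ] T [ 0.054 -0.086  0.035] op 0.015203625246137985 grip 56.755417585372925 eff6 5.092278001939121e-05
```

Call:
step_arm:
  deltas:
    - [0,0,0,0,0,1,14]
    - [0,0,0,0,0,2,14]
    - [0,0,0,0,0,3,14]
    - [0,0,0,0,0,4,14]
    - [0,0,0,0,0,4,14]

```text
t: 19.65
eef_pos: [0.596, -0.2834, 0.0306]
tcp_rot: [-0.0, -0.688, 0.726, 0.0]
ft_force: [-0.5, 0.2, -1.8]
opening: 0.0153
grip_force: 56.8
```

```bash
python3 st.py
```

```text
19.65 pos [ 0.596  -0.2834  0.0306] yaw -1.625 q6 0.095 F [-0.5  0.2 -1.8] T [ 0.036 -0.099  0.026] op 0.015265179827051641 grip 56.75395309925079 eff6 0.0002201994311690214
```

Call:
step_arm:
  deltas:
    - [0,0,0,0,0,0.5,14]
    - [0,0,0,0,0,1,14]
    - [0,0,0,0,0,1.5,14]
    - [0,0,0,0,0,1.5,14]

```text
t: 19.98
eef_pos: [0.5962, -0.2835, 0.0295]
tcp_rot: [-0.0, -0.688, 0.726, -0.0]
ft_force: [0.5, 0.6, -1.6]
opening: 0.0149
grip_force: 56.9
```

```bash
python3 st.py
```

```text
19.9833 pos [ 0.5962 -0.2835  0.0295] yaw -1.625 q6 0.095 F [ 0.5  0.6 -1.6] T [ 0.014 -0.034  0.028] op 0.014869452980102364 grip 56.883323192596436 eff6 0.0032257924613077193
```

Call:
step_arm:
  deltas:
    - [0,0,0,0,0,0.5,14]
    - [0,0,0,0,0,1,14]
    - [0,0,0,0,0,1.2,14]
    - [0,0,0,0,0,1.2,14]

```text
t: 20.32
eef_pos: [0.5962, -0.2835, 0.0295]
tcp_rot: [0.0, -0.688, 0.726, -0.0]
ft_force: [-2.2, 1.4, 7.2]
opening: 0.0148
grip_force: 58.2
```

```bash
python3 st.py
```

```text
20.3167 pos [ 0.5962 -0.2835  0.0295] yaw -1.624 q6 0.095 F [-2.2  1.4  7.2] T [ 0.701  1.085 -0.009] op 0.014813297951314478 grip 58.187477588653564 eff6 0.024357353104278445
```

The wrist force changed by about 9 N, so the bar is on the tray floor. I'll release it and lift.

Call:
step_arm:
  deltas:
    - [0,0,0,0,0,0,24]
    - [0,0,0,0,0,0,36]
    - [0,0,0,0,0,0,36]
    - [0,0,0,0,0,0,36]
    - [0,0,0,0,0,-10,36]
    - [0,0,0,0,0,-35,36]
    - [0,0,0,0,0,-70,36]
    - [0,0,0,0,0,-105,36]
    - [0,0,0,0,0,-130,36]
    - [0,0,0,0,0,-130,36]
    - [0,0,0,0,0,-130,36]

```text
t: 21.23
eef_pos: [0.5973, -0.2837, 0.1612]
tcp_rot: [0.001, -0.688, 0.726, -0.002]
ft_force: [-0.5, 0.1, -1.3]
opening: 0.036
grip_force: 0.0
```

```bash
python3 st.py; python3 - <<'E'
from h import *
im,d=vision.grab_frame("wrist");save("w4",im)
E
```

```text
21.2333 pos [ 0.5973 -0.2837  0.1612] yaw -1.625 q6 0.095 F [-0.5  0.1 -1.3] T [-0.036  0.031  0.021] op 0.035953712968918514 grip 0.0 eff6 0.0002087549273710465
```

View pics/w4.png

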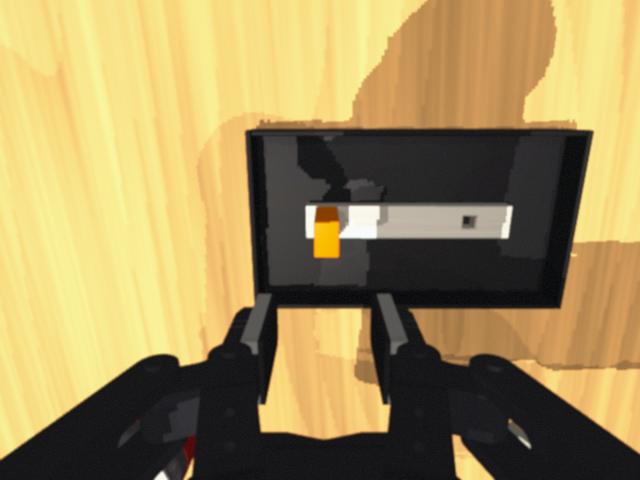

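The bar lies flat and centred in the tray, from (305,221) to (512,221), with the post up and the gripper clear. I'll hand it in.

```bash
python3 -c "
from h import *
print(arm.sign_off())"
```

```text
the job is handed in; nothing more can be done
None
```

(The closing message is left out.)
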